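Hang the S-hook in the tag plate's hole

ROBOT

A 6-joint arm with a two-finger parallel gripper is mounted at the origin on the work surface. World frame = base frame: x ahead of the robot, y to its left, z up, the work surface at z = 0. Lengths are in m, angles in rad, forces in N, time in s.
With the tool pointing down it reaches from about 0.375 to 0.75 m from the base axis. Payload 9 kg.
Tool frame: the origin (TCP) lies on the centre line of the jaws, within the pads' length; the fingertips stand 25 mm ahead of it and the grasp point (between the pads) lies 6 mm ahead of it; z points along the fingers, y is the line along which they close (so a half turn about z gives the same grasp; the last joint's range is limited). The gripper opens to 85 mm and grips with 20 to 120 N. Pads are 22 mm wide; open, the fingers measure 114 mm over their backs; the gripper's body (76 mm by 85 mm) begins 54 mm behind the grasp point. The pads swing forward as they close: fully open they stand 13 mm farther back than shut.
Start: joints at [0.919, 0.104, 0.097, 1.564, 0, 1.353], TCP at [0.252, 0.544, 0.227] pointing down, gripper open.
Joint ranges: [-2.99, 2.99], [-0.84, 1.86], [-1.1, 1.16], [-1.84, 2.11], [-1.51, 1.56], [-3.14, 3.14]. Speed limits (rad/s): [2.22, 2.22, 2.57, 3.14, 3.14, 3.14].

INTERFACE

Orientations are given as a unit quaternion [w, x, y, z].
In Python, from workcell import state, capture, close_job gives the robot as it stands. The module is installed in compiled form; this text tells all that it offers.
- The arm moves only by the shell command python3 -m inch 'ROWS' [FORCE]. ROWS is JSON, a list that holds one entry, the list of rows, each a list of 7 numbers: the shift along the tool's x, y, z in cm, then the turn, a rotation vector about the tool's x, y, z in degrees, then the opening, from 0 (shut) to 1 (fully open). In form: [[[dx, dy, dz, rx, ry, rz, jaw], ...]]. A call has exactly 8 rows; each row is the pose to reach, as a shift and turn from the pose commanded when the call began, along the tool's axes at that moment; what a row does not reach only later rows make up. A row lasts 1/10 s, in which the tool goes at most 50 mm and 8.59 degrees, less where a joint would pass 70% of its speed; a pose out of reach is approached as far as the arm can. A call with a gripper value outside its range is refused whole. The fingers move at their own pace and stop on an object; FORCE is the grip in N (left out, the last holds). Time passes only in rows, so rows that repeat a pose let the fingers close, or fill a call up. It gives the time, the measured TCP pose, the force, the opening and the grip force at its end, in the units of the state.
- state(): the state, without advancing time (a new reading comes with each control period).
- capture(name): name is "side" or "top"; returns a dict with "image" (384x512x3 uint8, red, green, blue), "intrinsics" (3x3 intrinsics, pixels), "extrinsics" (4x4, takes a point from world to camera coordinates). Camera axes: x right, y up, looking along -z (the intrinsics and any distortion apply to the point x, -y, -z); pixel columns grow to the right and rows downward; lengths in m; the calibration is good to about 2 mm. A picture is of the moment at which its call begins. There is no depth.
- close_job(): hands the job in; it is judged then, once.
The state is a dict: "clock": time; "q": joint angles; "qvel": joint speeds; "joint_torque": joint torques, N m; "tool_pos": TCP position; "eef_rot": TCP orientation; "force": force on the tool from outside, world axes, zero at the start; "ft_torque": the same for the moment, N m; "finger_gap": opening from 0.0 (shut) to 1.0 (fully open); "gripper_force": force on a finger pad.
Only numpy, scipy, OpenCV 4.12 (cv2) and the standard library are available. Lean on these libraries where they do the work, as an engineer would, in place of code of your own. Each camera call takes 0.05 s, during which the arm holds its last target. There are 200 camera calls.

TASK

Take the steel S-hook out of its slotted walnut block and hang it in the hole of the upright aluminium tag plate, ready for a finished racket's case: put its upper hook through the hole, from either face, let it hang on the hole's lower edge and let go. The plate with the hole closed all round is meant, not the one with the notch open at the top.

Things in the scene. Friction and masses are not known exactly. Their poses are not given: they have to be found in the camera images.
- s_hook: Loose S-hook, bent from steel strip 12 mm wide (y) and 6 thick, 78 mm tall, about 100 g, starts upright in hook_block. Origin: underside below the stem; z up, x the way the upper hook reaches, y across the strip (pinch this way). Centre lines: stem x = 0, z = 46 to 66; upper arm level at z = 75 from x = 13 to 32 (underside 72). Lower loop x = -21 to 21, z = 0 to 25. Pinch at x = 0, z about 75.
- hook_tip (a point): End of the S-hook's upper hook, pointing down: at (44, 0, 63) mm in the S-hook's frame. The clear gap between stem and tip, where the plate goes, is 38 mm (x = 3 to 41). Arm and tip together are 18 mm high (z = 60 to 78).
- hook_block: Fixed walnut block 86 x 56 mm, 34 mm high, axes as the S-hook's at the start. Origin: centre of its underside, on the counter. A slot in its middle, open above, 50 mm along x, 16 mm wide, floor 8 mm above the counter, holds the S-hook's lower loop; lift it straight up more than 26 mm to clear.
- tag_hole (a point): Centre of the hole, 36 wide (y) x 38 high (z), in the upright aluminium plate, 137 mm above the counter; x is normal to the plate, roughly away from the robot. Plate 5 mm thick, 80 wide, top edge 165 mm above the counter, in a fixed walnut foot 90 (x) x 100 (y) x 24 high. A plate of the same height has only a notch open at the top; the two may stand in either place.
Things that resemble listed ones, but are neither listed nor needed, are in the scene too. Several things have the shape of the s_hook; the one meant has the colours described above.

How it is judged:
By the outcome, as a careful person would: the job done as asked, in the order asked, and still so for the second after the job is handed in, with the robot touching nothing.
It also fails if it takes over 48 s, if anything falls off the work surface, if the arm or the gripper's body presses on something with over 40 N, if the wrist force passes 120 N, or if a joint passes its speed limit or range.

## Working session

There is one attempt and no reset: what is moved stays moved. The work goes in short steps, Python scripts to look and compute and a shell command to move; the robot and the scene stay as the last step left them, time stands still between calls to the robot, and variables do not carry over. Pictures are saved under pics/ and viewed, at most 10 in all, crops included, and the job is handed in when it is done.

```bash
mkdir -p pics; ls; cat > h.py <<'E'
import numpy as np, cv2, json
from workcell import state, capture
def cap(n, name=None):
    d=capture(n)
    if name: cv2.imwrite('pics/'+name, d['image'][:,:,::-1])
    return d
def ray(d,u,v):
    K=np.array(d['intrinsics']);E=np.array(d['extrinsics']);R=E[:3,:3];t=E[:3,3]
    a=np.linalg.solve(K,[u,v,1]); r=R.T@np.array([a[0],-a[1],-a[2]])
    return -R.T@t, r/np.linalg.norm(r)
def onz(d,u,v,z):
    o,r=ray(d,u,v); return o+r*(z-o[2])/r[2]
def proj(d,p):
    K=np.array(d['intrinsics']);E=np.array(d['extrinsics'])
    c=E[:3,:3]@np.array(p)+E[:3,3]; a=K@np.array([c[0],-c[1],-c[2]]); return a[:2]/a[2]
def tri(d1,p1,d2,p2):
    o1,r1=ray(d1,*p1);o2,r2=ray(d2,*p2)
    s=np.linalg.lstsq(np.c_[r1,-r2],o2-o1,rcond=None)[0]
    a=o1+s[0]*r1;b=o2+s[1]*r2
    return (a+b)/2, np.linalg.norm(a-b)
E
python3 - <<'E'
from h import *
import pickle
for n in('side','top'):
    d=cap(n,n+'0.png'); pickle.dump(d,open(n+'0.pkl','wb'))
    print(n,{k:np.round(v,3).tolist() for k,v in d.items() if k!='image'})
s=state(); print(s)
E
```

```text
pics
side {'intrinsics': [[488.127, 0.0, 246.494], [0.0, 488.127, 188.683], [0.0, 0.0, 1.0]], 'extrinsics': [[-0.996, -0.087, -0.008, 0.556], [0.049, -0.636, 0.77, -0.128], [-0.072, 0.766, 0.638, -1.141], [0.0, 0.0, 0.0, 1.0]]}
top {'intrinsics': [[383.581, 0.0, 252.571], [0.0, 383.581, 187.131], [0.0, 0.0, 1.0]], 'extrinsics': [[-0.014, -1.0, 0.003, 0.007], [0.969, -0.013, 0.248, -0.581], [-0.248, 0.006, 0.969, -0.787], [0.0, 0.0, 0.0, 1.0]]}
{'clock': 0.1, 'q': array([ 9.19310782e-01,  1.04666536e-01,  9.65401117e-02,  1.56391861e+00,
       -4.52141109e-06,  1.35308446e+00]), 'qvel': array([ 0.00052302,  0.00043683,  0.00159878,  0.00094777,  0.00056462,
       -0.00153572]), 'joint_torque': array([ 4.85539029e-03, -5.58203101e+01,  5.04722464e+01,  1.29785188e-02,
       -2.97883016e-04,  4.75256783e-06]), 'tool_pos': array([0.25198102, 0.54417394, 0.22578051]), 'eef_rot': array([-2.60831649e-04,  2.15190403e-01,  9.76571913e-01, -5.67265694e-04]), 'force': array([1.06321005, 0.22351118, 0.74954774]), 'ft_torque': array([ 0.03542089, -0.02943797,  0.00688691]), 'gripper_force': 0.0, 'finger_gap': 0.9993479890416407}
```

View pics/side0.png

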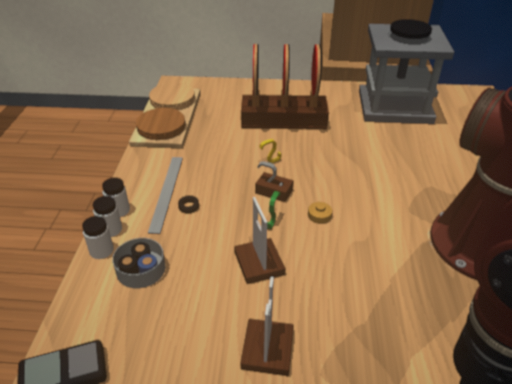

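View pics/top0.png

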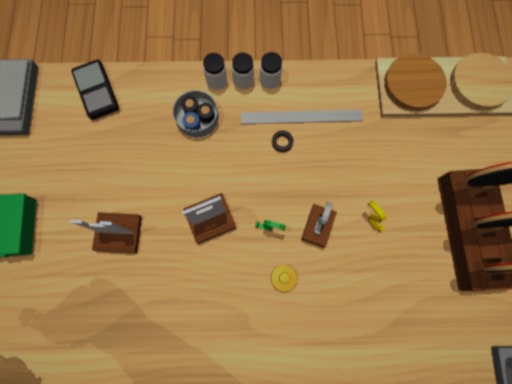

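The side view shows the steel hook in its block at (268,175), a green S-hook at (272,210) and a yellow one at (270,150). The plates are at (260,230) and (268,320). In the top view the steel hook is at (322,220), green at (270,226), yellow at (376,215), and the plates are at (208,213) and (105,230). The steel hook in the slotted walnut block is the one meant. I'll enlarge to confirm that and to tell the plates apart.

```bash
python3 - <<'E'
from h import *
a=cv2.imread('pics/side0.png');b=cv2.imread('pics/top0.png')
A=cv2.resize(a[130:380,215:315],None,fx=3.2,fy=2.4,interpolation=3)
A=cv2.resize(a[140:376,220:310],(228,600),interpolation=3)
B1=cv2.resize(b[185:260,60:250],(570,225),interpolation=3)
B2=cv2.resize(b[190:265,250:392],(570,301),interpolation=3)
m=np.zeros((600,800,3),np.uint8);m[:,:228]=A;m[:225,230:]=B1;m[230:531,230:]=B2
cv2.imwrite('pics/m0.png',m)
E
```

```text
(no output)
```

View pics/m0.png

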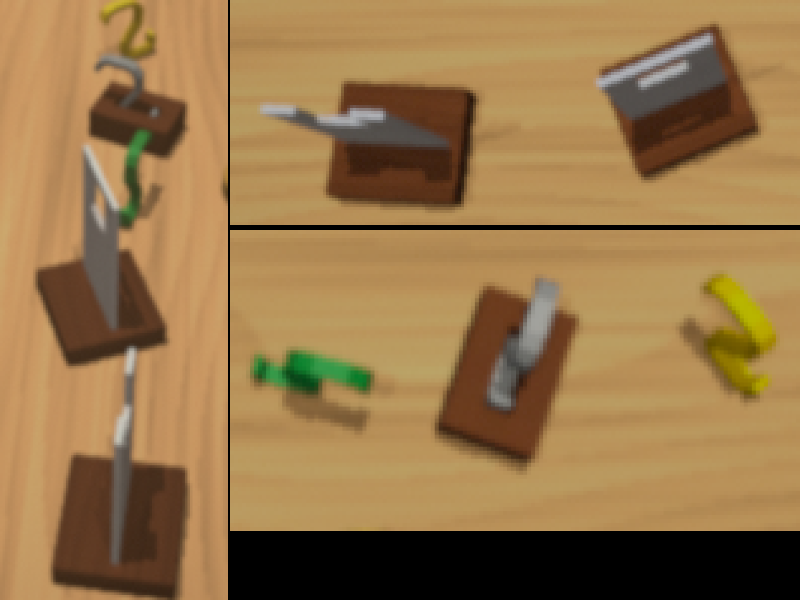

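The enlarged crop shows the grey steel hook in the walnut block, top (322,220). The green and yellow hooks stand free with no block, so they are decoys. The right plate, top (208,213), has a closed hole and is the one to use. The left plate, (105,230), has the open notch.

```bash
python3 - <<'E'
from h import *
import pickle
d=pickle.load(open('top0.pkl','rb')); s=pickle.load(open('side0.pkl','rb'))
np.set_printoptions(precision=4,suppress=True)
im=d['image']; hsv=cv2.cvtColor(im,cv2.COLOR_RGB2HSV)
H,S,V=[hsv[...,i].astype(int) for i in range(3)]
def mask(m,x0,x1,y0,y1):
    r=np.zeros(m.shape,np.uint8); r[y0:y1,x0:x1]=m[y0:y1,x0:x1]; return r
def rect(m,z):
    n,l,st,c=cv2.connectedComponentsWithStats(m); k=1+np.argmax(st[1:,4]); 
    pts=np.argwhere(l==k)[:,::-1]
    P=np.array([onz(d,u,v,z)[:2] for u,v in pts])*1000
    r=cv2.minAreaRect(P.astype(np.float32)); print('area',st[k,4],r, P.mean(0)); return r
wood=(V<125)&(S>90)
print('block');rect(cv2.morphologyEx(mask(wood,295,345,200,252),cv2.MORPH_CLOSE,np.ones((9,9))),.034)
gray=(S<60)&(V>90)
print('foot');rect(cv2.morphologyEx(mask(wood|gray,178,240,190,247),cv2.MORPH_CLOSE,np.ones((5,5))),.024)
print('hook arm');g=mask(gray,295,350,195,245); rect(g,.086)
print('plate top');g=mask((S<60)&(V>170),175,232,185,235); rect(g,.165)
print(np.c_[cv2.boundingRect(g)])
for v in range(194,224): print(v,''.join('#' if V[v,u]>190 and S[v,u]<60 else ('+' if S[v,u]<70 else ('w' if wood[v,u] else '.')) for u in range(180,240)), '|', ''.join('#' if V[v+6,u]>150 and S[v+6,u]<60 else ('+' if S[v+6,u]<70 else ('w' if wood[v+6,u] else '.')) for u in range(298,345)))
E
```

```text
block
area 963 ((497.8663635253906, -150.1613311767578), (56.65224838256836, 90.86247253417969), 69.14764404296875) [ 496.8844 -149.8514]
foot
area 1310 ((519.1141357421875, 102.0380859375), (92.82288360595703, 102.8390121459961), 22.246694564819336) [516.3132  98.5789]
hook arm
area 129 ((518.7000122070312, -159.4535675048828), (14.571231842041016, 47.302207946777344), 64.15950775146484) [ 518.3143 -159.1924]
plate top
area 59 ((522.13916015625, 103.5400619506836), (4.490518569946289, 75.48268127441406), 20.448617935180664) [521.6579 105.1094]
[[182 198  37  16]]
194 .......................................wwww................. | ...............................................
195 ....................................wwwwwww................. | ...............................................
196 ..................................www.+++www................ | .............................+.................
197 ...............................www.++++++www................ | ............................+++++..............
198 .............................www.++++++++.ww................ | ..
[... 2220 characters left out ...]
..........
218 ........++++++++++++++++++++++.wwwwwwwwwwwwwwwwwwwwww....... | ........wwwwwwwwww+++++++++wwwwwww.............
219 .......w.++++++++++++++++++.wwwwwwwwwwwwwwwwwwwwwwwww....... | ........wwwwwwwww.++++++++wwwwwwww.............
220 ........w.+++++++++++++++.wwwwwwwwwwwwwwwwwwwwwwwwwww....... | ........wwwwwwwww+++++++wwwwwwwwww.............
221 ........ww.++++++++++++.wwwwwwwwwwwwwwwwwwwwwwwwwwwwww...... | .......wwwwwwwwww++++++.wwwwwwwwww.............
222 .........ww.++++++++.wwwwwwwwwwwwwwwwwwwwwwwwwwwwwwwwww..... | .......wwwwwwwwww++++++wwwwwwwwww..............
223 .........www.+++++wwwwwwwwwwwwwwwwwwwwwwwwwwwwwwwwwwwww..... | ......wwwwwwwwww+++++++wwwwwwwwww..............
```

```bash
cat >> h.py <<'E'
from scipy.spatial.transform import Rotation as Ro
def go(p,yaw):
    "needed shift (cm) and turn (deg) in tool axes; TCP target p, tool x yaw deg, pointing down"
    s=state(); q=s['eef_rot']; R=Ro.from_quat([q[1],q[2],q[3],q[0]])
    y=np.radians(yaw); T=Ro.from_matrix(np.c_[[np.cos(y),np.sin(y),0],[np.sin(y),-np.cos(y),0],[0,0,-1]])
    print('cm',np.round(R.inv().apply(np.array(p)-s['tool_pos'])*100,2),'deg',np.round((R.inv()*T).as_rotvec(degrees=True),2),'tcp',s['tool_pos'].round(4),'F',s['force'].round(1),'gap',round(s['finger_gap'],3),'t',s['clock'])
E
python3 - <<'E'
from h import *
import pickle
out=[]
for n,f,(x0,y0,w,h),k in(('side',0,(225,140,90,150),4),('top',0,(175,185,180,70),4)):
    d=pickle.load(open(n+'0.pkl','rb')); im=np.ascontiguousarray(d['image'][:,:,::-1][y0:y0+h,x0:x0+w])
    im=cv2.resize(im,None,fx=k,fy=k,interpolation=3)
    def dot(o,yaw,p,c):
        a=np.radians(yaw);w_=np.array([o[0]+np.cos(a)*p[0]-np.sin(a)*p[1],o[1]+np.sin(a)*p[0]+np.cos(a)*p[1],o[2]+p[2]])/1000
        u=(proj(d,w_)-[x0,y0]+.5)*k; cv2.circle(im,tuple(int(v) for v in u),2,c,-1)
    H=(498,-150.3,8);Y=-22.5
    for p in((44,0,60),(32,0,78),(13,0,78),(0,0,66),(0,0,46)): dot(H,Y,p,(0,0,255))
    for p in((43,28,34),(43,-28,34),(-43,28,34),(-43,-28,34)): dot((498,-150.3,0),-21,p,(0,255,0))
    P=(520.5,102.5,0)
    for p in((-2.5,40,165),(-2.5,-40,165),(2.5,40,165),(2.5,-40,165)): dot(P,21,p,(0,0,255))
    for a in np.arange(0,6.28,.52): dot(P,21,(0,18*np.cos(a),137+19*np.sin(a)),(255,0,255))
    for p in((45,50,24),(45,-50,24),(-45,50,24),(-45,-50,24)): dot(P,21,p,(0,255,0))
    out.append(im)
m=np.zeros((600,800,3),np.uint8); m[:,:360]=out[0]; t=cv2.resize(out[1],(440,171)); 
cv2.imwrite('pics/o.png',np.vstack([cv2.resize(out[0],(360,600)),]))
a=out[1]; m[:280,360:800]=a[:,:440]; m[290:570,440:800]=a[:,360:720]
cv2.imwrite('pics/o.png',m)
go([.498,-.1503,.150],157.5); go([.498,-.1503,.089],157.5)
E
```

```text
cm [-51.51 -52.67   7.63] deg [-0.07 -0.02 -2.35] tcp [0.252  0.5442 0.2258] F [1.1 0.2 0.7] gap 0.999 t 0.1
cm [-51.52 -52.66  13.73] deg [-0.07 -0.02 -2.35] tcp [0.252  0.5442 0.2258] F [1.1 0.2 0.7] gap 0.999 t 0.1
```

View pics/o.png

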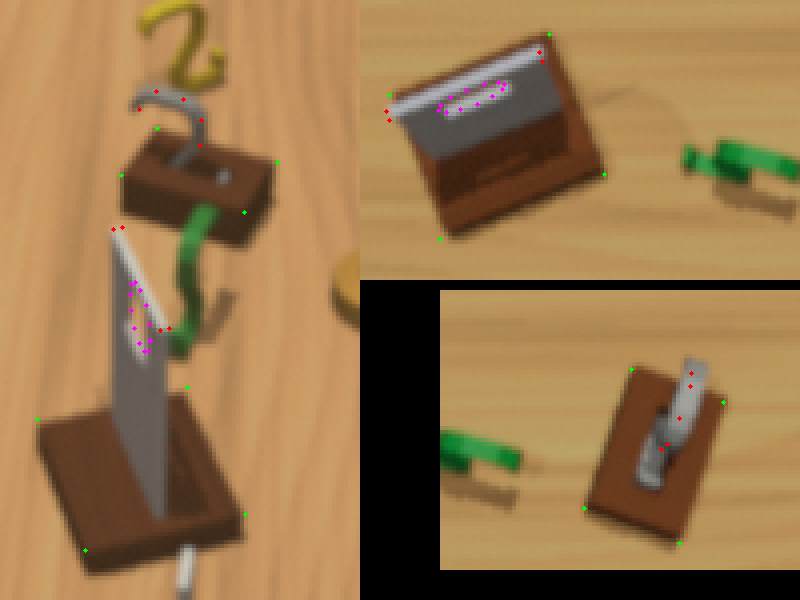

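The overlay fits within about 1 px: block (150,190), plate edge (140,280) and hole (140,320) in the side crop. Now I'll fly over to the hook.

```bash
python3 -m inch '[[[-3.5,-3.5,0,0,0,-1,0.7],[-7,-7,0,0,0,-2,0.7],[-10.5,-10.5,0,0,0,-2,0.7],[-14,-14,0,0,0,-2,0.7],[-17.5,-17.5,0,0,0,-2,0.7],[-21,-21,0,0,0,-2,0.7],[-24,-24,0,0,0,-2,0.7],[-27,-27,0,0,0,-2,0.7]]]' 40
python3 -c "
from h import *
go([.499,-.1505,.14],157.5)"
```

```text
clock: 0.9
tool_pos: [0.3839, 0.1842, 0.2264]
eef_rot: [0.0, 0.198, 0.98, 0.0]
force: [0.7, 0.4, 0.4]
finger_gap: 0.703
gripper_force: 0.0
cm [-23.62 -26.37   8.63] deg [ 0.01  0.01 -0.37] tcp [0.3839 0.1842 0.2264] F [0.7 0.4 0.4] gap 0.703 t 0.9
```

```bash
python3 -m inch '[[[-3.5,-3.5,0,0,0,0,0.7],[-7,-7.5,0,0,0,0,0.7],[-10.5,-11.5,0,0,0,0,0.7],[-14,-15.5,0,0,0,0,0.7],[-17.5,-19.5,0,0,0,0,0.7],[-21,-23.5,2,0,0,0,0.7],[-23.5,-26.2,5,0,0,0,0.7],[-23.6,-26.2,6,0,0,0,0.7]]]'
python3 - <<'E'
from h import *
a=cap('top');b=cap('side')
A=cv2.resize(a['image'][170:270,260:390,::-1],(520,400),interpolation=3)
B=cv2.resize(b['image'][110:210,220:320,::-1],(400,400),interpolation=3)
cv2.imwrite('pics/g.png',cv2.resize(np.hstack([A,B]),(800,348)))
go([.499,-.1505,.089],157.5)
E
```

```text
clock: 1.7
tool_pos: [0.4994, -0.1506, 0.1643]
eef_rot: [-0.001, 0.2, 0.98, -0.0]
force: [0.1, 1.6, -0.6]
finger_gap: 0.702
gripper_force: 0.0
cm [-0.23 -0.19  7.4 ] deg [ 0.04 -0.31 -0.51] tcp [ 0.498 -0.148  0.163] F [ 0.   0.5 -0.1] gap 0.701 t 1.8
```

View pics/g.png

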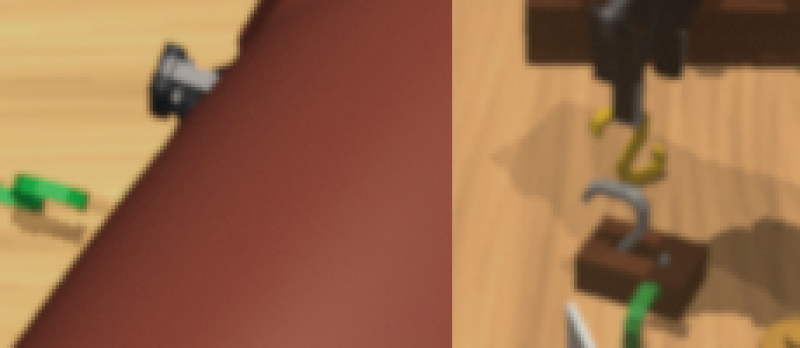

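The top view is blocked by the arm. The side view shows the open gripper above the steel hook (crop 620,210), lined up with its stem. I'll descend most of the way.

```bash
python3 -m inch '[[[0,0,1.5,0,0,0,0.7],[0,0,3,0,0,0,0.7],[0,0,4.5,0,0,0,0.7],[0,0,5.5,0,0,0,0.7],[0,0,6.5,0,0,0,0.7],[0,0,6.5,0,0,0,0.7],[0,0,6.5,0,0,0,0.7],[0,0,6.5,0,0,0,0.7]]]'
python3 -c "
from h import *
go([.499,-.1505,.089],157.5)"
```

```text
clock: 2.6
tool_pos: [0.4998, -0.1473, 0.1022]
eef_rot: [0.001, 0.198, 0.98, -0.0]
force: [-0.7, -0.9, 0.3]
finger_gap: 0.701
gripper_force: 0.0
cm [-0.05 -0.32  1.32] deg [-0.    0.06 -0.35] tcp [ 0.4998 -0.1473  0.1022] F [-0.7 -0.9  0.3] gap 0.701 t 2.6
```

```bash
python3 -m inch '[[[0,-0.3,0.7,0,0,0,0.7],[0,-0.3,1.3,0,0,0,0.7],[0,-0.3,1.3,0,0,0,0.5],[0,-0.3,1.3,0,0,0,0.35],[0,-0.3,1.3,0,0,0,0.25],[0,-0.3,1.3,0,0,0,0.2],[0,-0.3,1.3,0,0,0,0.1],[0,-0.3,1.3,0,0,0,0]]]' 40
python3 -m inch '[[[0,0,0,0,0,0,0],[0,0,0,0,0,0,0],[0,0,0,0,0,0,0],[0,0,0,0,0,0,0],[0,0,-0.5,0,0,0,0],[0,0,-1,0,0,0,0],[0,0,-1.5,0,0,0,0],[0,0,-2,0,0,0,0]]]' 60
```

```text
clock: 3.4
tool_pos: [0.4983, -0.1499, 0.0886]
eef_rot: [0.0, 0.198, 0.98, 0.0]
force: [0.3, -0.5, -0.2]
finger_gap: 0.002
gripper_force: 0.0
clock: 4.2
tool_pos: [0.4984, -0.15, 0.1092]
eef_rot: [0.0, 0.198, 0.98, -0.0]
force: [-1.0, 0.1, 0.5]
finger_gap: 0.0
gripper_force: 0.0
```

The jaws shut on nothing, so I'll look.

```bash
python3 - <<'E'
from h import *
b=cap('side'); K=4
im=cv2.resize(b['image'][110:240,200:330,::-1],(780,600),interpolation=3)
s=state(); q=s['eef_rot']; R=Ro.from_quat([q[1],q[2],q[3],q[0]])
for dz,c in((0,(0,0,255)),(.006,(0,255,255)),(.025,(255,0,0))):
    u=(proj(b,s['tool_pos']+R.apply([0,0,dz]))-[200,110]+.5)*[6,600/130]; cv2.circle(im,tuple(int(v) for v in u),3,c,-1)
cv2.imwrite('pics/g2.png',im)
E
```

```text
(no output)
```

View pics/g2.png

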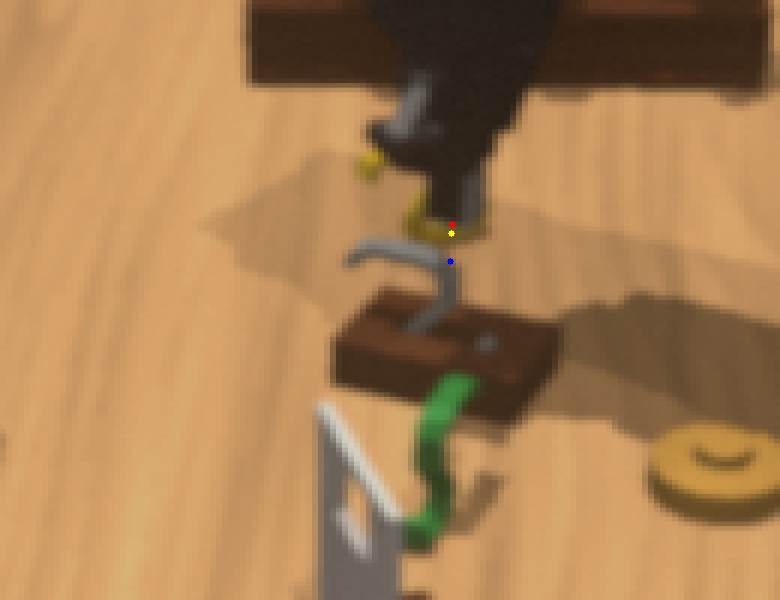

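```bash
python3 - <<'E'
from h import *
import pickle
np.set_printoptions(precision=4,suppress=True)
t=pickle.load(open('top0.pkl','rb')); s=pickle.load(open('side0.pkl','rb'))
c=np.array([.498,-.149,0]); y=np.radians(157.5); ty=np.array([np.sin(y),-np.cos(y),0])
for z in (.147,.167,.187):
  for o in(-.045,-.03,.03,.045):
    p=c+ty*o+[0,0,z]; print(z,o,'side',proj(s,p).round(1),'top',proj(t,p).round(1))
print('seen near tip side (270,144.5) far (282.6,131.5); top (312,193)')
print(tri(t,(312,193),s,(270,140)))
E
```

```text
0.147 -0.045 side [283.2 137.1] top [348.5 225.6]
0.147 -0.03 side [280.7 140.1] top [341.3 222.8]
0.147 0.03 side [270.4 152.6] top [313.  211.9]
0.147 0.045 side [267.7 155.9] top [306.  209.2]
0.167 -0.045 side [283.5 130.4] top [351. 224.]
0.167 -0.03 side [281.  133.4] top [343.7 221.2]
0.167 0.03 side [270.6 145.7] top [314.6 210. ]
0.167 0.045 side [267.9 149. ] top [307.4 207.2]
0.187 -0.045 side [283.8 123.5] top [353.7 222.4]
0.187 -0.03 side [281.3 126.5] top [346.1 219.5]
0.187 0.03 side [270.8 138.7] top [316.3 208. ]
0.187 0.045 side [268.  141.9] top [308.9 205.2]
seen near tip side (270,144.5) far (282.6,131.5); top (312,193)
(array([ 0.5236, -0.111 ,  0.1949]), np.float64(0.026697516426300215))
```

Finger columns match the prediction, but the fingertips appear about 20 mm higher than stated, so the jaws closed above the hook, which is undisturbed. I'll open and go lower, checking by picture.

```bash
python3 -m inch '[[[0,0,-1,0,0,0,0.7],[0,0,-1.5,0,0,0,0.7],[0,0,-1.5,0,0,0,0.7],[0,0,-1.5,0,0,0,0.7],[0,0,-1.5,0,0,0,0.7],[0,0,0,0,0,0,0.7],[0,0,1.5,0,0,0,0.7],[0,0,3,0,0,0,0.7]]]'
python3 -m inch '[[[0,0,0.2,0,0,0,0.7],[0,0,0.4,0,0,0,0.7],[0,0,0.4,0,0,0,0.7],[0,0,0.4,0,0,0,0.7],[0,0,0.4,0,0,0,0.7],[0,0,0.4,0,0,0,0.7],[0,0,0.4,0,0,0,0.7],[0,0,0.4,0,0,0,0.7]]]'
python3 - <<'E'
from h import *
b=cap('side')
im=cv2.resize(b['image'][120:220,220:320,::-1],(600,600),interpolation=3)
s=state(); q=s['eef_rot']; R=Ro.from_quat([q[1],q[2],q[3],q[0]])
for p,c in(((0,0,0),(0,0,255)),((0,0,.025),(0,255,255)),((0,.03,.016),(255,0,0)),((0,-.03,.016),(255,0,0))):
    u=(proj(b,s['tool_pos']+R.apply(p))-[220,120]+.5)*6; cv2.circle(im,tuple(int(v) for v in u),3,c,-1)
cv2.imwrite('pics/g3.png',im)
go([.499,-.1505,.068],157.5)
E
```

```text
clock: 5.05
tool_pos: [0.4976, -0.1495, 0.0763]
eef_rot: [-0.001, 0.198, 0.98, 0.0]
force: [-0.5, 0.0, -0.6]
finger_gap: 0.698
gripper_force: 0.0
clock: 5.85
tool_pos: [0.4983, -0.1499, 0.0746]
eef_rot: [0.0, 0.198, 0.98, 0.0]
force: [-0.3, 0.3, -0.1]
finger_gap: 0.698
gripper_force: 0.0
cm [-0.09 -0.03  0.66] deg [ 0.01  0.01 -0.35] tcp [ 0.4983 -0.1499  0.0746] F [ 0.3 -1.1  0.2] gap 0.704 t 5.9
```

View pics/g3.png

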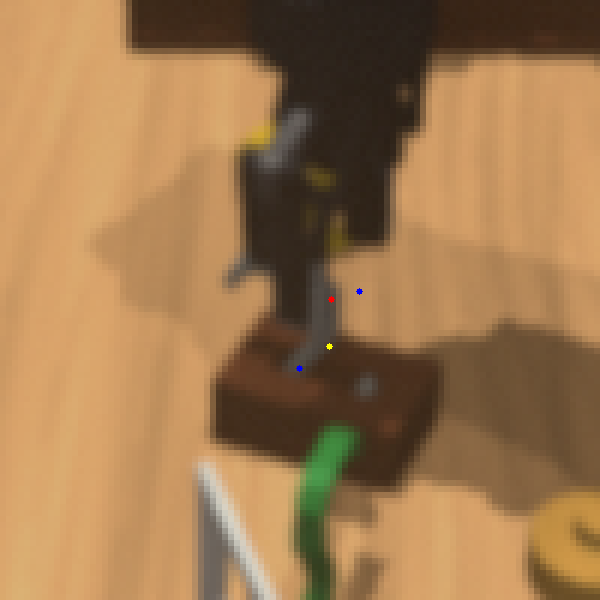

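Tips seen at (297,320) near and (370,243) far, straddling the stem but only just reaching the hook's top, again about 22 mm higher than predicted. I'll go 10 mm lower and close slowly.

```bash
python3 -m inch '[[[0,0,0.5,0,0,0,0.7],[0,0,1,0,0,0,0.7],[0,0,1,0,0,0,0.5],[0,0,1,0,0,0,0.3],[0,0,1,0,0,0,0.2],[0,0,1,0,0,0,0.1],[0,0,1,0,0,0,0],[0,0,1,0,0,0,0]]]' 40
python3 -m inch '[[[0,0,0,0,0,0,0],[0,0,0,0,0,0,0],[0,0,0,0,0,0,0],[0,0,0,0,0,0,0],[0,0,0,0,0,0,0],[0,0,0,0,0,0,0],[0,0,0,0,0,0,0],[0,0,0,0,0,0,0]]]' 60
```

```text
clock: 6.7
tool_pos: [0.4984, -0.15, 0.0647]
eef_rot: [0.0, 0.198, 0.98, -0.0]
force: [-0.3, -0.0, 1.0]
finger_gap: 0.119
gripper_force: 39.0
clock: 7.5
tool_pos: [0.4984, -0.15, 0.0647]
eef_rot: [0.0, 0.198, 0.98, -0.0]
force: [-0.5, -1.6, 5.0]
finger_gap: 0.118
gripper_force: 58.8
```

Gripped, so I'll lift straight up.

```bash
python3 -m inch '[[[0,0,-1,0,0,0,0],[0,0,-2,0,0,0,0],[0,0,-3,0,0,0,0],[0,0,-4.5,0,0,0,0],[0,0,-6,0,0,0,0],[0,0,-7.5,0,0,0,0],[0,0,-9,0,0,0,0],[0,0,-9.5,0,0,0,0]]]'
python3 -m inch '[[[0,0,0,0,0,0,0],[0,0,0,0,0,0,0],[0,0,0,0,0,0,0],[0,0,0,0,0,0,0],[0,0,0,0,0,0,0],[0,0,0,0,0,0,0],[0,0,0,0,0,0,0],[0,0,0,0,0,0,0]]]'
python3 - <<'E'
from h import *
b=cap('side')
im=cv2.resize(b['image'][100:200,220:320,::-1],(600,600),interpolation=3)
s=state(); o=s['tool_pos']-[0,0,.0567]; a=np.radians(-22.85)
for p in((44,0,60),(32,0,78),(13,0,78),(0,0,66),(0,0,46),(-21,0,0),(21,0,0),(0,0,0)):
    w=o+np.array([np.cos(a)*p[0],np.sin(a)*p[0],p[2]])/1000
    u=(proj(b,w)-[220,100]+.5)*6; cv2.circle(im,tuple(int(v) for v in u),3,(0,0,255),-1)
cv2.imwrite('pics/g4.png',im)
a=np.radians(21);n=np.array([np.cos(a),np.sin(a),0]);P=np.array([.5205,.1025,0])
z=.068+.0567
print(n,s['tool_pos'])
go(P-.075*n+[0,0,z+.03],201)
E
```

```text
clock: 8.3
tool_pos: [0.4991, -0.1504, 0.1619]
eef_rot: [0.001, 0.198, 0.98, -0.0]
force: [-1.2, -1.1, -0.2]
finger_gap: 0.113
gripper_force: 58.6
clock: 9.1
tool_pos: [0.4982, -0.1499, 0.1594]
eef_rot: [-0.0, 0.198, 0.98, 0.0]
force: [0.1, 0.5, -0.4]
finger_gap: 0.116
gripper_force: 58.6
[0.93358043 0.35836795 0.        ] [ 0.4982463  -0.14989011  0.15949395]
cm [13.16 18.93  0.48] deg [  0.     0.   -43.86] tcp [ 0.4982 -0.1499  0.1595] F [-0.4 -0.6 -0.6] gap 0.115 t 9.15
```

View pics/g4.png

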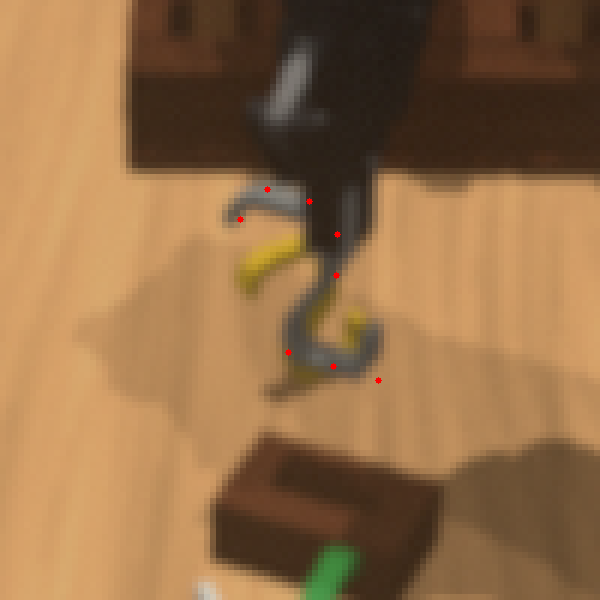

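The hook is held upright, tip (232,218), underside (325,370), both within 1.5 px of prediction (the same bias as the plate overlay). I'll carry it to a point before the plate, turning to its normal.

```bash
python3 -m inch '[[[1.8,2.6,0,0,0,-6,0],[3.6,5.2,0,0,0,-12,0],[5.4,7.8,0,0,0,-18,0],[7.2,10.4,0,0,0,-24,0],[9,13,0,0,0,-30,0],[10.8,15.6,0,0,0,-36,0],[12.6,18.2,0,0,0,-42,0],[13.2,18.9,0,0,0,-43.9,0]]]'
python3 -m inch '[[[0,0,0,0,0,0,0],[0,0,0,0,0,0,0],[0,0,0,0,0,0,0],[0,0,0,0,0,0,0],[0,0,0,0,0,0,0],[0,0,0,0,0,0,0],[0,0,0,0,0,0,0],[0,0,0,0,0,0,0]]]'
python3 -c "
from h import *
a=np.radians(21);n=np.array([np.cos(a),np.sin(a),0]);P=np.array([.5205,.1025,.1247])
go(P-.075*n,201)
go(P-.031*n,201)"
```

```text
clock: 9.95
tool_pos: [0.4493, 0.0779, 0.1597]
eef_rot: [0.0, -0.186, 0.983, 0.0]
force: [-0.2, -0.5, -0.0]
finger_gap: 0.112
gripper_force: 58.7
clock: 10.75
tool_pos: [0.45, 0.0755, 0.1595]
eef_rot: [0.0, -0.183, 0.983, 0.0]
force: [-0.0, 0.1, -1.5]
finger_gap: 0.111
gripper_force: 58.7
cm [-0.05 -0.    3.48] deg [0.   0.   0.04] tcp [0.45   0.0755 0.1595] F [-0.   0.1 -1.5] gap 0.111 t 10.75
cm [-4.45 -0.01  3.48] deg [0.   0.   0.04] tcp [0.45   0.0755 0.1595] F [-0.   0.1 -1.5] gap 0.111 t 10.75
```

```bash
python3 -m inch '[[[0,0,1,0,0,0,0],[0,0,2,0,0,0,0],[0,0,3,0,0,0,0],[0,0,3.5,0,0,0,0],[0,0,3.5,0,0,0,0],[0,0,3.5,0,0,0,0],[0,0,3.5,0,0,0,0],[0,0,3.5,0,0,0,0]]]'
python3 - <<'E'
from h import *
s=state(); o=s['tool_pos']-[0,0,.0567]; a=np.radians(21); P=np.array([.5205,.1025,0])
out=[]
for n,(x0,y0,w,h),k in(('side',(225,150,100,150),4),('top',(160,170,100,100),4)):
    d=cap(n); im=cv2.resize(d['image'][y0:y0+h,x0:x0+w,::-1],None,fx=k,fy=k,interpolation=3)
    def dot(o,p,c):
        q=o+np.array([np.cos(a)*p[0]-np.sin(a)*p[1],np.sin(a)*p[0]+np.cos(a)*p[1],p[2]])/1000
        u=(proj(d,q)-[x0,y0]+.5)*k; cv2.circle(im,tuple(int(v) for v in u),2,c,-1)
    for p in((44,0,60),(32,0,78),(13,0,78),(0,0,66),(0,0,46),(0,0,0)): dot(o,p,(0,0,255))
    for t in np.arange(0,6.28,.52): dot(P,(0,18*np.cos(t),137+19*np.sin(t)),(255,0,255))
    out.append(im)
m=np.zeros((600,800,3),np.uint8);m[:,:400]=out[0];m[:400,400:]=out[1]
cv2.imwrite('pics/g5.png',m)
go(P+[0,0,.1247]-.031*np.array([np.cos(a),np.sin(a),0]),201)
E
```

```text
clock: 11.55
tool_pos: [0.4503, 0.0755, 0.125]
eef_rot: [0.0, -0.183, 0.983, -0.0]
force: [0.2, -0.1, -0.7]
finger_gap: 0.109
gripper_force: 58.7
cm [-4.43 -0.    0.02] deg [-0.01  0.03  0.05] tcp [0.4502 0.0755 0.1248] F [ 0.   0.1 -1. ] gap 0.113 t 11.65
```

View pics/g5.png

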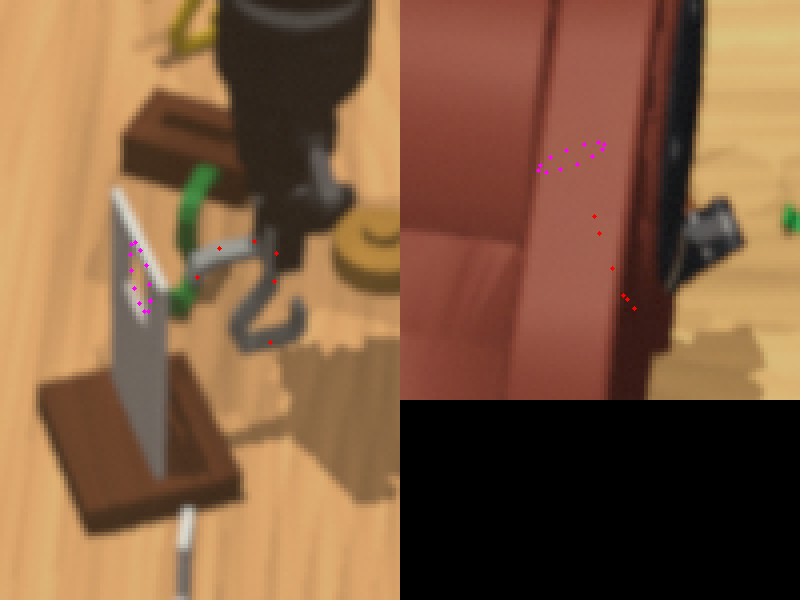

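In the side crop the tip is at (190,285) and the hole spans (125–152, 240–322). Both are shifted from the dots by the same ~1 px, so heights and line match. I'll insert in steps and watch the force.

```bash
python3 -m inch '[[[-0.4,0,0,0,0,0,0],[-0.8,0,0,0,0,0,0],[-1.2,0,0,0,0,0,0],[-1.6,0,0,0,0,0,0],[-2,0,0,0,0,0,0],[-2.3,0,0,0,0,0,0],[-2.5,0,0,0,0,0,0],[-2.5,0,0,0,0,0,0]]]'
python3 -m inch '[[[-0.3,0,0,0,0,0,0],[-0.6,0,0,0,0,0,0],[-0.9,0,0,0,0,0,0],[-1.2,0,0,0,0,0,0],[-1.5,0,0,0,0,0,0],[-1.8,0,0,0,0,0,0],[-1.8,0,0,0,0,0,0],[-1.8,0,0,0,0,0,0]]]'
```

```text
clock: 12.45
tool_pos: [0.4735, 0.0846, 0.1245]
eef_rot: [-0.0, -0.183, 0.983, 0.0]
force: [0.0, 0.9, -1.1]
finger_gap: 0.108
gripper_force: 58.7
clock: 13.25
tool_pos: [0.4901, 0.091, 0.1245]
eef_rot: [-0.0, -0.183, 0.983, 0.0]
force: [0.3, 0.1, -1.2]
finger_gap: 0.113
gripper_force: 58.7
```

No contact during insertion. I'll lower gently in stages, watching the vertical force.

```bash
python3 -m inch '[[[0,0,0.1,0,0,0,0],[0,0,0.2,0,0,0,0],[0,0,0.3,0,0,0,0],[0,0,0.4,0,0,0,0],[0,0,0.5,0,0,0,0],[0,0,0.6,0,0,0,0],[0,0,0.7,0,0,0,0],[0,0,0.7,0,0,0,0]]]'
python3 -m inch '[[[0,0,0.1,0,0,0,0],[0,0,0.2,0,0,0,0],[0,0,0.3,0,0,0,0],[0,0,0.3,0,0,0,0],[0,0,0.3,0,0,0,0],[0,0,0.3,0,0,0,0],[0,0,0.3,0,0,0,0],[0,0,0.3,0,0,0,0]]]'
```

```text
clock: 14.05
tool_pos: [0.4901, 0.091, 0.1173]
eef_rot: [-0.0, -0.183, 0.983, 0.0]
force: [-0.1, 0.6, -0.8]
finger_gap: 0.112
gripper_force: 58.7
clock: 14.85
tool_pos: [0.4902, 0.091, 0.1145]
eef_rot: [0.0, -0.183, 0.983, 0.0]
force: [1.1, 0.1, -0.8]
finger_gap: 0.118
gripper_force: 58.7
```

```bash
python3 -m inch '[[[0,0,0.1,0,0,0,0],[0,0,0.2,0,0,0,0],[0,0,0.3,0,0,0,0],[0,0,0.4,0,0,0,0],[0,0,0.5,0,0,0,0],[0,0,0.6,0,0,0,0],[0,0,0.6,0,0,0,0],[0,0,0.6,0,0,0,0]]]'
python3 -m inch '[[[0,0,0.1,0,0,0,0],[0,0,0.2,0,0,0,0],[0,0,0.3,0,0,0,0],[0,0,0.3,0,0,0,0],[0,0,0.3,0,0,0,0],[0,0,0.3,0,0,0,0],[0,0,0.3,0,0,0,0],[0,0,0.3,0,0,0,0]]]'
```

```text
clock: 15.65
tool_pos: [0.4901, 0.091, 0.1085]
eef_rot: [0.0, -0.183, 0.983, 0.0]
force: [-0.6, 0.3, -1.3]
finger_gap: 0.117
gripper_force: 58.7
clock: 16.45
tool_pos: [0.4902, 0.091, 0.1055]
eef_rot: [0.0, -0.183, 0.983, 0.0]
force: [0.0, 0.2, -1.5]
finger_gap: 0.114
gripper_force: 58.7
```

```bash
python3 -m inch '[[[0,0,0.1,0,0,0,0],[0,0,0.2,0,0,0,0],[0,0,0.2,0,0,0,0],[0,0,0.2,0,0,0,0],[0,0,0.2,0,0,0,0],[0,0,0.2,0,0,0,0],[0,0,0.2,0,0,0,0],[0,0,0.2,0,0,0,0]]]'
python3 -m inch '[[[0,0,0.1,0,0,0,0],[0,0,0.1,0,0,0,0],[0,0,0.1,0,0,0,0],[0,0,0.1,0,0,0,0],[0,0,0.1,0,0,0,0],[0,0,0.1,0,0,0,0],[0,0,0.1,0,0,0,0],[0,0,0.1,0,0,0,0]]]'
```

```text
clock: 17.25
tool_pos: [0.4902, 0.091, 0.1035]
eef_rot: [0.0, -0.183, 0.983, 0.0]
force: [-0.3, -0.0, -0.5]
finger_gap: 0.113
gripper_force: 58.8
clock: 18.05
tool_pos: [0.4903, 0.091, 0.1026]
eef_rot: [0.0, -0.183, 0.983, 0.0]
force: [0.3, -0.6, 2.3]
finger_gap: 0.114
gripper_force: 59.2
```

```bash
python3 -m inch '[[[0,0,0.05,0,0,0,0],[0,0,0.05,0,0,0,0],[0,0,0.05,0,0,0,0],[0,0,0.05,0,0,0,0],[0,0,0.05,0,0,0,0],[0,0,0.05,0,0,0,0],[0,0,0.05,0,0,0,0],[0,0,0.05,0,0,0,0]]]'
```

```text
clock: 18.85
tool_pos: [0.4903, 0.091, 0.1021]
eef_rot: [0.0, -0.183, 0.983, 0.0]
force: [1.2, 1.4, 4.8]
finger_gap: 0.115
gripper_force: 59.5
```

Contact comes at exactly the expected height, with the hook resting on the hole's lower edge. I'll release gradually.

```bash
python3 -m inch '[[[0,0,-0.05,0,0,0,0.1],[0,0,-0.05,0,0,0,0.14],[0,0,-0.05,0,0,0,0.18],[0,0,-0.05,0,0,0,0.22],[0,0,-0.05,0,0,0,0.26],[0,0,-0.05,0,0,0,0.3],[0,0,-0.05,0,0,0,0.35],[0,0,-0.05,0,0,0,0.4]]]' 20
python3 -m inch '[[[0,0,0,0,0,0,0.5],[0,0,0,0,0,0,0.6],[0,0,0,0,0,0,0.6],[0,0,0,0,0,0,0.6],[0,0,0,0,0,0,0.6],[0,0,0,0,0,0,0.6],[0,0,0,0,0,0,0.6],[0,0,0,0,0,0,0.6]]]'
python3 - <<'E'
from h import *
d=cap('side','g6raw.png')
print(state()['force'])
E
```

```text
clock: 19.65
tool_pos: [0.4901, 0.091, 0.1025]
eef_rot: [-0.0, -0.183, 0.983, 0.0]
force: [-0.3, 0.1, 0.6]
finger_gap: 0.398
gripper_force: 0.0
clock: 20.45
tool_pos: [0.4902, 0.091, 0.1025]
eef_rot: [0.0, -0.183, 0.983, 0.0]
force: [-0.6, 0.1, -0.2]
finger_gap: 0.597
gripper_force: 0.0
[0.63959046 0.54412591 0.42686275]
```

```bash
python3 -m inch '[[[0,0,-1,0,0,0,0.6],[0,0,-2,0,0,0,0.6],[0,0,-3.5,0,0,0,0.6],[0,0,-5,0,0,0,0.6],[0,0,-7,0,0,0,0.6],[0,0,-9,0,0,0,0.6],[0,0,-11,0,0,0,0.6],[0,0,-12,0,0,0,0.6]]]'
python3 -m inch '[[[2,0,0,0,0,0,0.6],[4,0,0,0,0,0,0.6],[6,0,0,0,0,0,0.6],[6,3,0,0,0,0,0.6],[6,7,0,0,0,0,0.6],[6,11,0,0,0,0,0.6],[6,15,0,0,0,0,0.6],[6,15,0,0,0,0,0.6]]]'
python3 - <<'E'
from h import *
a=cap('side');b=cap('top')
A=cv2.resize(a['image'][170:290,215:295,::-1],(400,600),interpolation=3)
B=cv2.resize(b['image'][170:270,160:260,::-1],(400,400),interpolation=3)
m=np.zeros((600,800,3),np.uint8);m[:,:400]=A;m[:400,400:]=B
cv2.imwrite('pics/end.png',m)
E
```

```text
clock: 21.3
tool_pos: [0.491, 0.0909, 0.2256]
eef_rot: [0.002, -0.183, 0.983, -0.0]
force: [-0.0, -0.9, 0.9]
finger_gap: 0.6
gripper_force: 0.0
clock: 22.1
tool_pos: [0.3785, 0.2128, 0.2231]
eef_rot: [0.0, -0.185, 0.983, 0.001]
force: [0.6, -1.0, 0.4]
finger_gap: 0.602
gripper_force: 0.0
```

View pics/end.png

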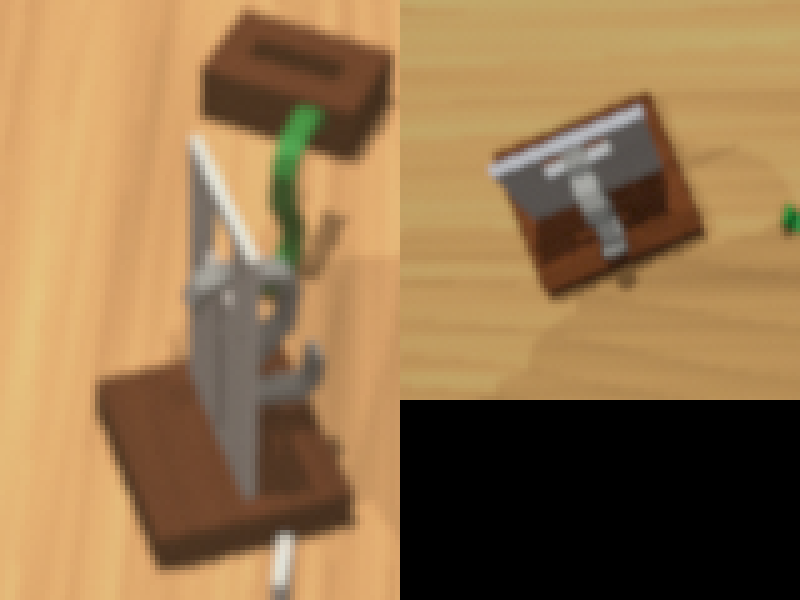

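The hook hangs in the closed hole. In the side crop its arm passes through at (225,280) with the tip at (190,295) behind, and the loop hangs at (300,375). The top crop at (590,190) agrees. The gripper is clear, so I'm handing in.

```bash
python3 -c "
from workcell import close_job
print(close_job())"
```

```text
the job is handed in; nothing more can be done
None
```

The steel S-hook hangs by its upper hook on the lower edge of the hole in the closed plate; the robot has let go and is clear, and the job was handed in at about 22 s.

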